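Pop open the push-push hatch of the wide paint-tube box

ROBOT

A 7-joint arm with a two-finger parallel gripper is mounted at the origin on the work surface. World frame = base frame: x ahead of the robot, y to its left, z up, the work surface at z = 0. Lengths are in m, angles in rad, forces in N, time in s.
With the tool pointing down it reaches from about 0.425 to 0.925 m from the base axis. Payload 6.8 kg.
Tool frame: the origin (TCP) lies at the very end of the fingers, on their centre line; the grasp point (between the pads) lies 19 mm behind it (r.tcp_to_grasp is the distance from the TCP to the grasp point, in m); z points along the fingers, y is the line along which they close (so a half turn about z gives the same grasp; the last joint's range is limited). The gripper opens to 85 mm and grips with 20 to 120 N. Pads are 22 mm wide; open, the fingers measure 114 mm over their backs; the gripper's body (76 mm by 85 mm) begins 54 mm behind the grasp point. The pads swing forward as they close: fully open they stand 13 mm farther back than shut.
Start: joints at [-1.42, 0.477, 0.022, 1.555, -0.011, 1.109, -0.083], TCP at [0.173, 0.653, 0.208] pointing down, gripper open.
Joint ranges: [-2.96, 2.96], [-0.34, 2.1], [-1.41, 1.46], [0.24, 2.44], [-1.37, 4.51], [0.17, 1.92], [-2.96, 2.96]. Speed limits (rad/s): [2.39, 2.39, 3.14, 3.14, 3.14, 3.14, 3.14].

INTERFACE

Orientations are given as a rotation vector (axis times angle).
In Python, from bench import r gives the robot as it stands.
- The arm moves only by the tool step_arm, never from a script. Its argument "moves" is a list of rows, each a list of 7 numbers: the shift along the tool's x, y, z in mm, then the turn, a rotation vector about the tool's x, y, z in rad, then the finger opening in mm, from 0 to 85.4. A call has 1 to 8 rows; each row is the pose to reach, as a shift and turn from the pose commanded when the call began, along the tool's axes at that moment; what a row does not reach only later rows make up. A row lasts 1/10 s, in which the tool goes at most 50 mm and 8.59 degrees, less where a joint would pass 70% of its speed; a pose out of reach is approached as far as the arm can. A call with a gripper value outside its range is refused whole. The fingers move at their own pace and stop on an object; "grip_force" is the grip in N (left out, the last holds). Time passes only in rows, so rows that repeat a pose let the fingers close. It gives the time, the measured TCP pose, the force, the opening and the grip force at its end, in the units of the state.
- r.get_obs(): the state, without advancing time (a new reading comes with each control period).
- r.grab_frame(name): name is "scene" or "side" or "wrist"; returns a dict with "image" (480x640x3 uint8, red, green, blue), "depth" (480x640 float32, m along the optical axis (not along the pixel's ray), 0 where there is no reading), "mtx" (3x3 intrinsics, pixels), "rvec" (rotation vector, rad) and "tvec" (3), from world to camera coordinates, as OpenCV has them. Camera axes: x right, y down, z forward; pixel columns grow to the right and rows downward; lengths in m; the calibration is good to about 2 mm. A picture is of the moment at which its call begins.
- r.hand_in(): hands the job in; it is judged then, once.
The state is a dict: "clock": time; "joints": joint angles; "qvel": joint speeds; "tau": joint torques, N m; "tcp_pos": TCP position; "orientation": TCP orientation; "contact_force": force on the tool from outside, world axes, zero at the start; "moment": the same for the moment, N m; "grip_width": finger opening in m; "gripper_force": force on a finger pad.
Only numpy, scipy, OpenCV 4.12 (cv2) and the standard library are available. Lean on these libraries where they do the work, as an engineer would, in place of code of your own. Each camera call takes 0.05 s, during which the arm holds its last target. There are 200 camera calls.

TASK

With the fingertips, press the free front edge (away from the hinge) of the wider wooden box's hatch down once, as far as it goes, and let it go, so that its push-push latch lets the hatch pop up. Draw the hand clear and see that the hatch stays standing open; do not press it shut again. Leave the narrower box's hatch shut, and the jar, the mug and the palette knife where they stand.

Things in the scene. Friction and masses are not known exactly. Their poses are not given: they have to be found in the camera images.
- wide_press (a point): Where to press: on the top face of the wide box's hatch, half-way along the free edge and 13 mm in from it (up to 30 mm to either side works as well). x points across the hatch to its hinge, y along the edge, z up out of the hatch; the frame turns with the hatch. Shut, it lies 86 mm above the table.
- wide_hinge (a point): The middle of the hinge line of the wide box's hatch, level with its top face, 132 mm from wide_press. The hatch is a pale wooden plate, 150 mm from free edge to hinge side, 130 mm wide, 8 mm thick, on a darker wooden box of 150 x 130 mm with walls 69 mm high, fixed to the table; shut, a 9 mm gap shows under it. The steel hinge barrel lies on the side away from the robot.
- wide_hatch (a joint): Hatch angle of the wide box, rad. About 0: latched shut (start). Pressed: negative, to a hard stop at -0.060 (8 mm down at the press point); takes about 4 N there. Push-push: pressed to the stop (6 mm is not enough) and let go, it is freed and a spring swings it up in about 1 s, following the finger, to 0.9, and keeps it there. Pressing an open hatch to the stop latches it again.
- wide_tongue (a joint): Sideways position of the wide box's latch tongue, m, hidden inside the box: about 0 latched, about +0.006 at the bottom of a releasing press, between -0.001 and -0.004 when the hatch is open; it goes below -0.007 only when an open hatch is pushed shut.
- narrow_press (a point): The same point on the narrow box's hatch (hatch 150 x 75 mm, otherwise the same box and latch). Not to be opened.
- narrow_hatch (a joint): Hatch angle of the narrow box, rad: 0 latched shut, positive open.
- jar: Glass jar with a red screw cap, 64 mm across, 100 mm tall, loose, behind the wide box (on its hinge side). Origin at the centre of its underside.
- mug: White mug with three brushes standing in it, 72 mm across, 85 mm tall, brush tips at 165 mm, loose, behind the narrow box. Origin at the centre of its underside.
- palette_knife: Palette knife with a wooden handle and a broad flat blade, 200 mm long, lying loose on the table between the boxes, along its x axis. Origin at mid-length on its underside.
Not all that is in view belongs to the job. What is shaped like the part that bears wide_press but orange or pink is not meant.

How it is judged:
On the way, in this order (a step that is already met when the one before it is completed fails the run):
1. the wide box's hatch is pressed down by the fingers, past the point where its latch lets go (value of joint wide_hatch below -0.045 rad and contact force between the fingers and wide_hatch above 0.5 N).
2. the hatch has popped up and stays up for half a second (value of joint wide_hatch above 0.7 rad), for 0.5 s.
At the end, for the whole second after the job is handed in: The wide box's hatch stands open by more than 0.7 rad (40 degrees) and at rest (under 0.05 rad/s), the narrow box's hatch is shut (under 0.05 rad), and the jar, mug and palette knife are within 30 mm of where they stood (value of joint wide_hatch above 0.7 rad and velocity of joint wide_hatch between -0.05 and 0.05 rad/s and value of joint narrow_hatch below 0.05 rad and distance of each of jar, mug, palette_knife from where it was at the start of the episode below 0.03 m); the robot touches nothing.
It fails at once if the wide hatch is pushed shut again after it has opened (value of joint wide_tongue below -0.007 m).
It fails at once if the narrow box's hatch comes open (value of joint narrow_hatch above 0.1 rad).
It fails at once if the jar, the mug or the palette knife is shoved, tipped or lifted (distance of any of jar, mug, palette_knife from where it was at the start of the episode above 0.03 m or angle between any of jar, mug, palette_knife's own z axis and vertical above 0.35 rad).
It also fails if it takes over 29 s, if anything falls off the work surface, if the arm or the gripper's body presses on something with over 40 N, if the wrist force passes 120 N, or if a joint passes its speed limit or range.

## Working session

There is one attempt and no reset: what is moved stays moved. The work goes in short steps, Python scripts to look and compute and a tool call to move; the robot and the scene stay as the last step left them, time stands still between calls to the robot, and variables do not carry over. Pictures are saved under pics/ and viewed, at most 10 in all, crops included, and the job is handed in when it is done.

Besides the shell and the picture viewer there is one more tool, called as name(argument=value, ...) on one line, values as JSON. step_arm: Moves the arm, as the interface text tells. Its arguments: {"type":"object","properties":{"moves":{"type":"array","items":{"type":"array","items":{"type":"number"}}},"grip_force":{"type":"number"}},"required":["moves"]}

```bash
mkdir -p pics
cat > h.py <<'E'
import numpy as np,cv2
from bench import r
def cloud(f):
    R,_=cv2.Rodrigues(np.array(f["rvec"],float)); t=np.array(f["tvec"],float).ravel()
    d=f["depth"]; v,u=np.mgrid[:480,:640]; K=np.array(f["mtx"])
    c=np.dstack([(u-K[0,2])/K[0,0]*d,(v-K[1,2])/K[1,1]*d,d])
    return (c-t)@R
E
python3 - <<'E'
from h import *
o=r.get_obs();print(o)
for n in("scene","side"):
    f=r.grab_frame(n);cv2.imwrite(f"pics/{n}1.png",f["image"][:,:,::-1]);np.savez(f"{n}.npz",**f)
E
```

```text
{'clock': 0.0, 'joints': array([-1.42009381,  0.47781333,  0.02232647,  1.55646084, -0.01149436,
        1.10932612, -0.08309122]), 'qvel': array([ 4.06276808e-04, -8.67693401e-04, -9.17994695e-05, -6.06674950e-04,
        1.67424342e-03, -2.29904152e-03,  9.52951309e-04]), 'tau': array([ 3.40745892e-04, -5.96439064e+01,  1.60770714e+00, -2.81213075e+01,
        1.23617897e-02,  9.09469934e-03,  3.80202067e-06]), 'tcp_pos': array([0.17259398, 0.65188778, 0.20701269]), 'orientation': array([-4.05309488e-01, -3.11523197e+00,  2.94790591e-03]), 'contact_force': array([-0.54407836, -1.09261771,  0.77382178]), 'moment': array([-0.01189428, -0.03466131,  0.03350352]), 'gripper_force': 0.0, 'grip_width': 0.08553065778520844}
```

View pics/scene1.png

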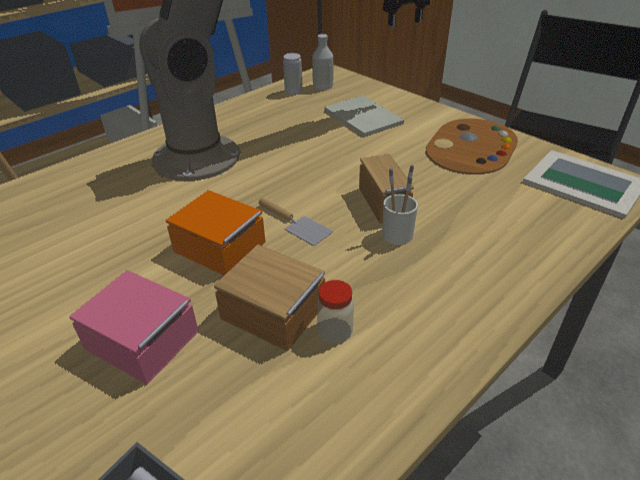

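View pics/side1.png

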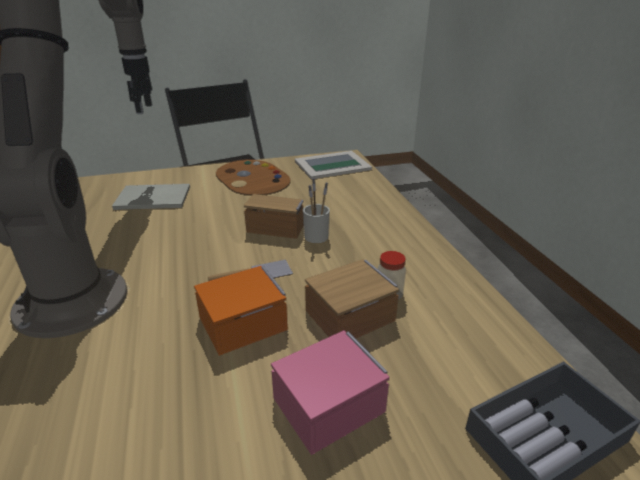

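The scene picture shows the wide wooden hatch with corners near (217,287), (262,247), (325,272) and (290,312). Its hinge is on the right side, with the jar behind at (335,310). The orange and pink boxes are decoys. The side picture shows the same hatch around (350,287), and the hand is far off at the upper left.

Run:
```python
from h import *
for n,seed in(("scene",(265,280)),("side",(345,288))):
    f=dict(np.load(n+".npz"));P=cloud(f)
    z=P[...,2]; m=((z>.078)&(z<.094)&(f["depth"]>0)).astype(np.uint8)
    hsv=cv2.cvtColor(f["image"],cv2.COLOR_RGB2HSV); print(n,hsv[seed[1],seed[0]],P[seed[1],seed[0]])
    m&=((hsv[...,0]>8)&(hsv[...,0]<25)&(hsv[...,1]<175)).astype(np.uint8)
    m=cv2.morphologyEx(m,cv2.MORPH_OPEN,np.ones((3,3)))
    _,l=cv2.connectedComponents(m); q=P[l==l[seed[1],seed[0]]]
    q=q[abs(q[:,2]-np.median(q[:,2]))<.006]
    rc=cv2.minAreaRect((q[:,:2]*1000).astype(np.float32))
    print(len(q),np.median(q[:,2]),rc,cv2.boxPoints(rc).round())
    # obstacles: anything higher than table, in neighbourhood
    a=P[(z>.03)&(z<.3)&(f["depth"]>0)]; 
    c=np.array(rc[0])/1000; a=a[np.hypot(*(a[:,:2]-c).T)<.35]
    g,ct=np.unique((a[:,:2]/.04).round(),axis=0,return_counts=True)
    ms=[a[((a[:,:2]/.04).round()==k).all(1),2].max() for k in g]
    print([(int(k[0]*40),int(k[1]*40),int(h*1000)) for k,h,t in zip(g,ms,ct) if t>3])
```

```text
scene [ 18 107 150] [ 0.58595411 -0.22524091  0.0855268 ]
4344 0.08480193419873573 ((586.9856567382812, -216.60572814941406), (150.3749542236328, 132.5119171142578), 15.406366348266602) [[ 497. -173.]
 [ 532. -300.]
 [ 677. -261.]
 [ 642. -133.]]
[(280, -240, 85), (280, -200, 86), (280, -160, 86), (280, -120, 86), (320, -240, 87), (320, -200, 87), (320, -160, 87), (320, -120, 87), (360, -240, 87), (360, -200, 87), (360, -160, 87), (360, -120, 86), (400, -480, 86), (400, -440, 86), (400, -400, 86), (400, -360, 84), (400, -240, 87), (400, -200, 88), (400, -160, 87), (400, -120, 87), (400, -80, 83), (440, -520, 86), (440, -480, 87), (440, -440, 87), (440, -400, 87), (440, -360, 87), (440, -240, 86), (440, -200, 89), (440, -160, 90), (440, -120, 90), (480, -480, 88), (480, -440, 87), (480, -400, 87), (480, -360, 87), (520, -480, 87), (520, -440, 87), (520, -400, 87), (520, -360, 89), (520, -280, 88), (520, -240, 87), (520, -200, 88), (520, -160, 87), (560, -480, 86), (560, -440, 89), (560, -400, 89), (560, -360, 88), (560, -280, 88), (560, -240, 88), (560, -200, 88), (560, -160, 88), (56
[... 1252 characters left out ...]
, 86), (520, -480, 88), (520, -440, 89), (520, -400, 91), (520, -360, 90), (520, -280, 89), (520, -240, 89), (520, -200, 89), (520, -160, 89), (520, 120, 83), (560, -480, 87), (560, -440, 91), (560, -400, 90), (560, -280, 90), (560, -240, 89), (560, -200, 89), (560, -160, 88), (560, 80, 85), (560, 120, 165), (600, -280, 89), (600, -240, 89), (600, -200, 89), (600, -160, 88), (600, 80, 86), (600, 120, 167), (640, -280, 88), (640, -240, 88), (640, -200, 91), (640, -160, 91), (640, -120, 87), (640, 80, 86), (640, 120, 166), (680, -560, 51), (680, -520, 52), (680, -280, 87), (680, -240, 90), (680, -200, 102), (680, -160, 102), (720, -520, 52), (720, -200, 102), (720, -160, 102), (760, -520, 51)]
```

Run:
```python
from h import *
o=r.get_obs();R,_=cv2.Rodrigues(o["orientation"]);print(R.round(3))
p=o["tcp_pos"]*1000
for w in[(430,330,260),(500,-50,260),(527,-232,130)]:
    print((R.T@(np.array(w)-p)).round()); p=np.array(w)
```

```text
[[-0.967  0.256 -0.   ]
 [ 0.256  0.967 -0.002]
 [-0.    -0.002 -1.   ]]
[-331. -245.  -52.]
[-165. -349.    1.]
[ -73. -169.  130.]
```

step_arm(moves=[[-20,-15,-25,0,0,0,0],[-55,-41,-50,0,0,0,0],[-93,-69,-52,0,0,0,0],[-131,-97,-52,0,0,0,0],[-169,-125,-52,0,0,0,0],[-207,-153,-52,0,0,0,0],[-245,-181,-52,0,0,0,0],[-283,-209,-52,0,0,0,0]])

```text
clock: 0.9
tcp_pos: [0.3936, 0.3762, 0.2598]
orientation: [-0.405, -3.115, 0.0]
contact_force: [0.5, -0.1, -0.1]
grip_width: -0.0002
gripper_force: 0.0
```

step_arm(moves=[[-35,-28,0,0,0,0,0],[-58,-68,0,0,0,0,0],[-78,-110,0,0,0,0,0],[-98,-152,0,0,0,0,0],[-118,-194,0,0,0,0,0],[-138,-236,0,0,0,0,0],[-158,-278,0,0,0,0,0],[-178,-320,0,0,0,0,0]])

```text
clock: 1.7
tcp_pos: [0.4827, 0.0213, 0.2599]
orientation: [-0.405, -3.115, -0.0]
contact_force: [0.8, -0.3, -0.0]
grip_width: -0.0002
gripper_force: 0.0
```

step_arm(moves=[[-15,-30,0,0,0,0,0],[-35,-65,0,0,0,0,0],[-53,-105,0,0,0,0,0],[-70,-145,0,0,0,0,0],[-85,-180,20,0,0,0,0],[-100,-210,40,0,0,0,0],[-107,-228,60,0,0,0,0],[-107,-228,60,0,0,0,0]])

```text
clock: 2.5
tcp_pos: [0.5256, -0.2273, 0.1972]
orientation: [-0.412, -3.109, 0.002]
contact_force: [0.1, 0.8, 0.6]
grip_width: 0.0002
gripper_force: 0.0
```

step_arm(moves=[[-2,-3,30,0,0,0,0],[-2,-4,65,0,0,0,0],[-2,-4,95,0,0,0,0],[-2,-4,95,0,0,0,0]])

```text
clock: 2.9
tcp_pos: [0.5266, -0.2264, 0.1019]
orientation: [-0.402, -3.109, -0.003]
contact_force: [-1.0, -0.1, 0.2]
grip_width: -0.0
gripper_force: 0.0
```

Run:
```python
from h import *
print(r.get_obs()["tcp_pos"])
a=[r.grab_frame(n)["image"][:,:,::-1] for n in("scene","side")]
cv2.imwrite("pics/b.png",np.hstack([cv2.resize(a[0][170:370,130:370],(400,333)),cv2.resize(a[1][170:370,230:470],(400,333))]))
```

```text
[ 0.52656446 -0.22641005  0.1019226 ]
```

View pics/b.png

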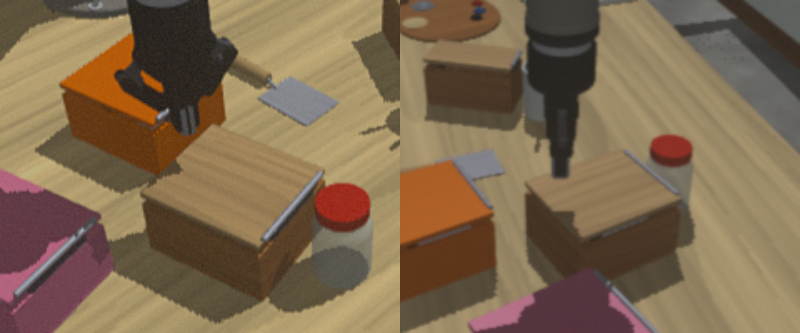

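The scene crop (left) has the closed fingertips at (185,130), just above the wide hatch's free edge. The side crop (right) has them at (560,175), above the hatch near that edge. I'll project the TCP and press point to check this against the pictures.

Run:
```python
from h import *
p=r.get_obs()["tcp_pos"]
for n,(x0,y0,ox) in dict(scene=(130,170,0),side=(230,170,400)).items():
    f=r.grab_frame(n)
    q,_=cv2.projectPoints(np.array([p,[p[0],p[1],.086],[.527,-.232,.086],[.514,-.236,.086]]),np.array(f["rvec"]),np.array(f["tvec"]),np.array(f["mtx"],float),None)
    print(n,((q[:,0]-[x0,y0])*400/240+[ox,0]).round())
    P=cloud(f);z=P[...,2];a=P[(z>.095)&(z<.125)&(np.hypot(P[...,0]-p[0],P[...,1]-p[1])<.06)]
    print(len(a),a.min(0),a.max(0),np.median(a,0))
```

```text
scene [[188. 145.]
 [190. 159.]
 [186. 159.]
 [176. 155.]]Traceback (most recent call last):
  File "<stdin>", line 8, in <module>
    return umr_minimum(a, axis, None, out, keepdims, initial, where)
ValueError: zero-size array to reduction operation minimum which has no identity
```

step_arm(moves=[[1,-4,5,0,0,0,0],[1,-4,10,0,0,0,0],[1,-4,15,0,0,0,0],[1,-4,18,0,0,0,0]])

```text
clock: 3.45
tcp_pos: [0.5269, -0.2325, 0.0867]
orientation: [-0.405, -3.115, -0.0]
contact_force: [-1.0, -0.6, 0.6]
grip_width: -0.0002
gripper_force: 0.0
```

step_arm(moves=[[0,0,2,0,0,0,0],[0,0,4,0,0,0,0],[0,0,4,0,0,0,0]])

```text
clock: 3.75
tcp_pos: [0.5269, -0.2325, 0.0827]
orientation: [-0.405, -3.115, -0.0]
contact_force: [-0.0, 0.5, -0.1]
grip_width: -0.0005
gripper_force: 0.0
```

No contact force at z = 0.083, so I'm looking before going deeper.

Run:
```python
from h import *
a=[r.grab_frame(n) for n in("scene","side","wrist")]
i=[x["image"][:,:,::-1] for x in a]
cv2.imwrite("pics/c.png",np.vstack([np.hstack([cv2.resize(i[0][210:310,190:310],(360,300)),cv2.resize(i[1][220:320,290:410],(360,300))]),cv2.resize(i[2],(720,300))[:, :]]))
for x,n in zip(a[:2],("scene","side")):
    q,_=cv2.projectPoints(r.get_obs()["tcp_pos"],np.array(x["rvec"]),np.array(x["tvec"]),np.array(x["mtx"],float),None)
    print(n,(q[0,0]-([190,210] if n=="scene" else [290,220]))*3)
```

```text
scene [154.22386134 170.92176369]
side [109.2264476  224.79005871]
```

View pics/c.png

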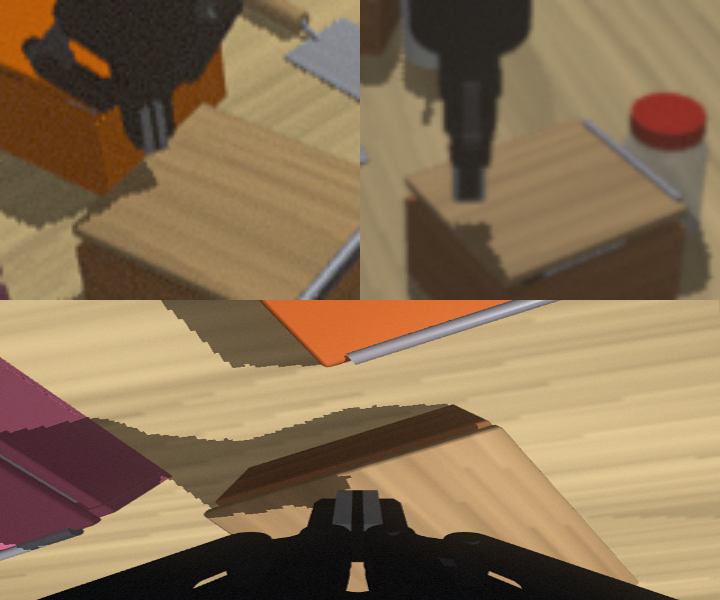

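The pads' visible ends are at (154,152) in the scene crop and (110,200) in the side crop. That's about 6–8 px above the projected TCP, so the real tip is about 10 mm higher than reported. It is above the hatch at the free edge and not touching yet. I'll keep descending on force.

step_arm(moves=[[0,0,2,0,0,0,0],[0,0,4,0,0,0,0],[0,0,6,0,0,0,0],[0,0,6,0,0,0,0]])

```text
clock: 4.3
tcp_pos: [0.5268, -0.2325, 0.0766]
orientation: [-0.405, -3.115, -0.0]
contact_force: [-1.1, -0.3, 0.1]
grip_width: 0.0002
gripper_force: 0.0
```

step_arm(moves=[[0,0,2,0,0,0,0],[0,0,4,0,0,0,0],[0,0,4,0,0,0,0]])

```text
clock: 4.6
tcp_pos: [0.5268, -0.2325, 0.0727]
orientation: [-0.405, -3.115, -0.0]
contact_force: [1.0, -0.8, 0.4]
grip_width: 0.0
gripper_force: 0.0
```

step_arm(moves=[[0,0,2,0,0,0,0],[0,0,3,0,0,0,0],[0,0,3,0,0,0,0]])

```text
clock: 4.9
tcp_pos: [0.5269, -0.2326, 0.0698]
orientation: [-0.405, -3.115, -0.0]
contact_force: [0.2, 0.7, 0.6]
grip_width: -0.0003
gripper_force: 0.0
```

Run:
```python
from h import *
i=[]
for n,(x0,y0) in dict(scene=(190,210),side=(290,220)).items():
    f=r.grab_frame(n);P=cloud(f);p=r.get_obs()["tcp_pos"]
    q,_=cv2.projectPoints(p,np.array(f["rvec"]),np.array(f["tvec"]),np.array(f["mtx"],float),None)
    u,v=q[0,0].round().astype(int);print(n,u,v)
    for k in range(v-14,v+6,2):print(k,f["depth"][k,u].round(3),(P[k,u]*1000).round(),f["image"][k,u])
    i.append(cv2.resize(f["image"][y0:y0+100,x0:x0+120,::-1],(400,333)))
cv2.imwrite("pics/d.png",np.hstack(i))
```

```text
scene 242 272
258 0.902 [ 538. -236.  114.] [42 38 32]
260 0.907 [ 537. -235.  108.] [40 35 27]
262 0.91 [ 536. -236.  103.] [40 36 31]
264 0.911 [ 537. -237.   99.] [56 53 53]
266 0.913 [ 537. -237.   95.] [81 69 55]
268 0.925 [ 531. -234.   84.] [80 67 42]
270 0.92 [ 536. -238.   85.] [81 70 46]
272 0.916 [ 540. -241.   85.] [117  99  67]
274 0.908 [ 547. -246.   88.] [145 119  77]
276 0.906 [ 550. -248.   87.] [148 121  80]
side 326 300
286 0.893 [ 523. -244.  114.] [44 39 35]
288 0.9 [ 524. -241.  107.] [43 39 33]
290 0.894 [ 522. -246.  107.] [44 39 35]
292 0.907 [ 524. -239.   96.] [70 66 63]
294 0.917 [ 526. -233.   86.] [78 66 51]
296 0.91 [ 524. -241.   87.] [77 65 48]
298 0.904 [ 522. -247.   87.] [74 63 48]
300 0.898 [ 520. -253.   88.] [76 64 49]
302 0.898 [ 519. -256.   85.] [76 64 48]
304 0.916 [ 523. -244.   69.] [70 56 41]
```

View pics/d.png

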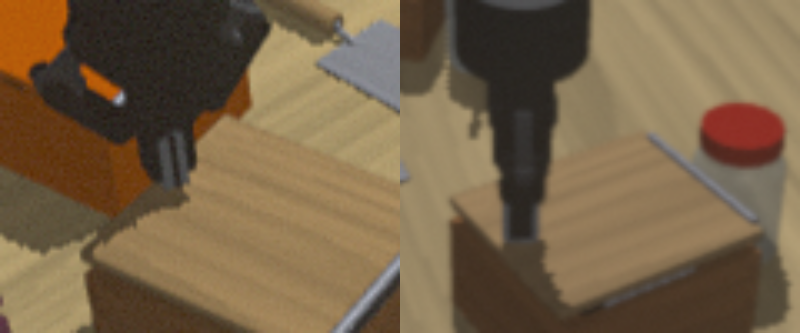

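The pad ends (scene crop (172,185), side crop (520,240)) are now just above the hatch, near mid-edge and meeting their shadow. The true tip is at about z = 0.09.

step_arm(moves=[[0,0,1,0,0,0,0],[0,0,3,0,0,0,0],[0,0,3,0,0,0,0]])

```text
clock: 5.3
tcp_pos: [0.5268, -0.2325, 0.0667]
orientation: [-0.405, -3.115, -0.0]
contact_force: [0.1, -0.1, 0.6]
grip_width: -0.0002
gripper_force: 0.0
```

step_arm(moves=[[0,0,1,0,0,0,0],[0,0,3,0,0,0,0],[0,0,3,0,0,0,0]])

```text
clock: 5.6
tcp_pos: [0.5269, -0.2325, 0.0637]
orientation: [-0.405, -3.115, -0.0]
contact_force: [-0.0, 0.3, 0.0]
grip_width: 0.0002
gripper_force: 0.0
```

step_arm(moves=[[0,0,1,0,0,0,0],[0,0,3,0,0,0,0],[0,0,3,0,0,0,0]])

```text
clock: 5.9
tcp_pos: [0.5268, -0.2327, 0.0608]
orientation: [-0.406, -3.115, -0.0]
contact_force: [-0.8, -0.2, 1.9]
grip_width: 0.0003
gripper_force: 1.0
```

Contact at about z = 0.062. Pressing on.

step_arm(moves=[[0,0,2,0,0,0,0],[0,0,4,0,0,0,0],[0,0,6,0,0,0,0],[0,0,6,0,0,0,0]])

```text
clock: 6.3
tcp_pos: [0.5268, -0.2327, 0.0552]
orientation: [-0.406, -3.115, -0.001]
contact_force: [-2.3, 0.7, 5.8]
grip_width: -0.0001
gripper_force: 3.1
```

step_arm(moves=[[0,0,1,0,0,0,0],[0,0,2,0,0,0,0],[0,0,3,0,0,0,0],[0,0,3,0,0,0,0]])

```text
clock: 6.7
tcp_pos: [0.5269, -0.2328, 0.0546]
orientation: [0.407, 3.115, 0.003]
contact_force: [-11.5, 5.9, 32.6]
grip_width: 0.0002
gripper_force: 16.2
```

The force jumped to 33 N, so the hatch is at its hard stop. Releasing up and back towards the robot.

step_arm(moves=[[0,0,-8,0,0,0,0],[0,0,-22,0,0,0,0],[10,-6,-45,0,0,0,0],[28,-16,-80,0,0,0,0],[48,-28,-120,0,0,0,0],[65,-38,-160,0,0,0,0],[75,-43,-200,0,0,0,0],[75,-43,-230,0,0,0,0]])

```text
clock: 7.5
tcp_pos: [0.4422, -0.2564, 0.2849]
orientation: [0.409, 3.112, 0.0]
contact_force: [0.5, 1.0, -0.5]
grip_width: 0.0001
gripper_force: 0.0
```

step_arm(moves=[[0,0,-10,0,0,0,0],[0,0,-10,0,0,0,0],[0,0,-10,0,0,0,0],[0,0,-10,0,0,0,0],[0,0,-10,0,0,0,0],[0,0,-10,0,0,0,0],[0,0,-10,0,0,0,0],[0,0,-10,0,0,0,0]])

```text
clock: 8.3
tcp_pos: [0.4434, -0.255, 0.2918]
orientation: [-0.405, -3.115, 0.0]
contact_force: [0.2, 0.0, -0.6]
grip_width: -0.0002
gripper_force: 0.0
```

step_arm(moves=[[0,0,0,0,0,0,0],[0,0,0,0,0,0,0],[0,0,0,0,0,0,0],[0,0,0,0,0,0,0],[0,0,0,0,0,0,0],[0,0,0,0,0,0,0],[0,0,0,0,0,0,0],[0,0,0,0,0,0,0]])

```text
clock: 9.1
tcp_pos: [0.4435, -0.255, 0.292]
orientation: [0.405, 3.115, 0.0]
contact_force: [-0.1, 0.0, 0.5]
grip_width: 0.0006
gripper_force: 0.0
```

Run:
```python
from h import *
i=[r.grab_frame(n)["image"][:,:,::-1] for n in("scene","side")]
cv2.imwrite("pics/e.png",np.hstack([cv2.resize(x[120:420,80:480],(400,300)) for x in i]))
```

```text
(no output)
```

View pics/e.png

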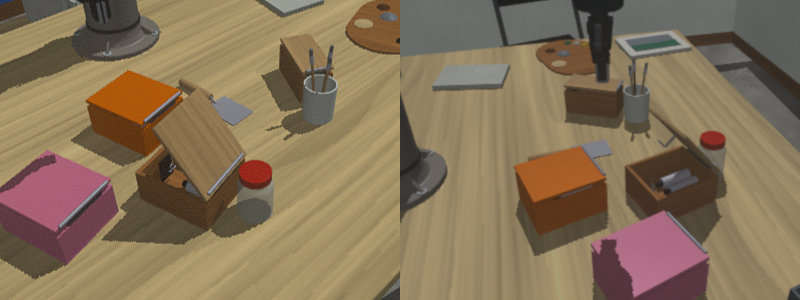

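The wide hatch stands open at about 50° (scene crop (190,140), side crop (680,140)). The hand is clear, the jar, mug and knife are unmoved, and the narrow hatch is shut.

```bash
python3 -c "
from bench import r
print(r.hand_in())"
```

```text
the job is handed in; nothing more can be done
None
```

The wide box's hatch was pressed to its stop once and popped up; the last picture shows it standing open with the hand clear, the narrow hatch shut and the jar, mug and palette knife in place, and the job is handed in (no verdict was returned).

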